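# Set the cordless driver to low gear and clutch 3

## Task

The next screws go into the thin plastic of the dryer panel, so set up the cordless driver standing in its charging dock: move the gear slide on top of it fully to 1 and turn the clutch collar until 3 has clicked in at the red arrow. Keep off the trigger, and leave the other things on the table where they are.

Things in the scene. Friction and masses are not known exactly. Their poses are not given: they have to be found in the camera images.
- collar_axis (a point): Mid-point of the clutch collar's ribbed part, on the driver's level spindle axis, 185 mm above the table; it does not turn with the collar. x points along the spindle to the nose, z up. The ribbed part is 26 mm long (x = -13 to +13 mm), 50 mm in diameter, with six ribs 60 deg apart, each 8 mm wide, 26 mm long, standing out to 33.5 mm from the axis.
- clutch (a joint): Collar angle, rad: (number - 1) * 0.5236, so 1.047 at 3; stops at 1 and 9. Starts anywhere from 6 to 9. As it falls, the collar's top moves to +y of collar_axis. At odd numbers one rib points straight up; at even ones ribs lie 30 deg either side of the top. A click spring draws it into the nearest number; the next takes about 0.09 N m (3 N at a rib). It does not run on by itself.
- arrow (a point): Tip of the red setting arrow on top of the motor housing, axes as collar_axis, 27.5 mm behind it and 31 mm above the axis. In front of it is the collar's black number band (14 mm long, 54 mm diameter, white numerals 1 to 9 at 30 deg) that turns with the ribs; the numeral at the very top, in line with the arrow, is the setting.
- chuck_axis (a point): Middle of the black chuck on the driver's nose (40 mm long, 43 mm diameter, does not turn), axes as collar_axis; a thin bit ends 52 mm further on. The driver is a light grey pistol-shaped cordless driver, standing immovable in its charging dock (156 x 116 mm), which is screwed to the table.
- gear_pad (a point): Middle of the top of the gear slide, a dark grey pad with a white line (14 mm along the spindle, 20 across, 7 high), 224 mm above the table, axes as collar_axis. It sits on a flat deck on the motor housing (62 mm diameter) beside the numerals 1 and 2. Away from the collar is gear 1. The top of the housing is free over at least 60 mm between pad and collar.
- gear (a joint): Position of the gear slide, m: 0 at the rear stop (gear 1), 0.014 at the front stop, towards the collar (gear 2); it starts at or near the front stop. About 3 N moves it and it stays where it is left.
- trigger (a joint): Travel of the black trigger at the front of the pistol grip, 53 mm below the spindle axis and 43 mm behind collar_axis, m: 0 released, 0.008 fully squeezed; light spring.
- battery: Bystander: spare black battery pack, 112 x 74 x 56 mm, origin under its middle.
- screw_tray: Bystander: yellow open tray with small screws, 130 x 85 x 24 mm, origin under its middle.
- screwdriver: Bystander: screwdriver with green handle, 190 mm long, lying along its x axis.
- bit_case: Bystander: small grey bit case, 100 x 62 x 28 mm, origin under its middle.
- tape_roll: Bystander: roll of tan tape lying flat, 90 mm across, 24 mm high.
- mug: Bystander: white mug, 80 mm across, 92 mm high.
- jug: Bystander: blue detergent jug, 85 x 150 mm, 232 mm high, origin under its middle.

How it is judged:
At the end, for the whole second after the job is handed in: The clutch collar rests with 3 at the arrow (within 5 degrees) and the gear slide is at its rear stop, gear 1 (within 2 mm) (value of joint clutch between 0.957 and 1.137 rad and value of joint gear below 0.002 m); the robot touches nothing.
It fails at once if the trigger is squeezed (more than 3 mm) (value of joint trigger above 0.003 m).
It fails at once if a bystander is shifted by more than 25 mm (distance of any of battery, screw_tray, screwdriver, bit_case, tape_roll, mug, jug from where it was at the start of the episode above 0.025 m).
It also fails if it takes over 53 s, if anything falls off the work surface, if the arm or the gripper's body presses on something with over 40 N, if the wrist force passes 120 N, or if a joint passes its speed limit or range.

## Robot

A 6-joint arm with a two-finger parallel gripper is mounted at the origin on the work surface. World frame = base frame: x ahead of the robot, y to its left, z up, the work surface at z = 0. Lengths are in m, angles in rad, forces in N, time in s.
With the tool pointing down it reaches from about 0.2 to 0.875 m from the base axis. Payload 3.4 kg.
Tool frame: the origin (TCP) lies between the finger pads; the fingertips stand 25 mm ahead of it and the grasp point (between the pads) lies 6 mm ahead of it (r.nose_length is the z of the fingertips in the tool frame, in m); z points along the fingers, x is the direction in which the jaws open and shut, and the axes are right-handed (so a half turn about z gives the same grasp; the last joint's range is limited). The gripper opens to 94 mm and grips with 3 to 60 N. Pads are 16 mm wide; open, the fingers measure 119 mm over their backs; the gripper's body (75 mm by 177 mm) begins 78 mm behind the grasp point.
Start: joints at [1.062, 0.276, 1.505, -0, 1.361, -0.121], TCP at [0.217, 0.532, 0.23] pointing down, gripper open.
Joint ranges: [-2.89, 2.89], [-0.75, 2.08], [0.22, 2.7], [-1.18, 4.32], [0.11, 2.71], [-2.7, 2.7]. Speed limits (rad/s): [2.57, 2.57, 3.14, 3.14, 3.14, 3.14].

## Interface

Orientations are given as a unit quaternion [w, x, y, z].
In Python, from plant import r, gripper_to, inverse_kinematics, vision, models, telemetry gives the robot as it stands. Calls block until the motion is done:
- r.move_to(position, orientation): joint-space move of the TCP to a pose.
- r.move_l(position, rot=None, vel=0.15, guard=None): straight line of the TCP; rot=None keeps the orientation; vel is the mean speed in m/s. With guard (N) it stops when the force on the tool has changed by that much, and returns True; else False.
- r.movej(angles): joint-space move.
- gripper_to(opening, f_grip=None): finger opening in m; f_grip is the grip in N (None keeps the last); returns when the fingers have stopped.
- r.hold(seconds).
- inverse_kinematics(position, orientation): joint angles nearest the present ones, or None.
- vision.snapshot(name): name is "scene" or "top" or "wrist"; returns the picture (480x640x3 uint8, red, green, blue); there is no depth.
- vision.get_calibration(name): a dict with "fx", "fy", "cx", "cy" (pixels), "position" and "orientation" of the camera in the world. Camera axes: x right, y down, z forward; pixel columns grow to the right and rows downward; lengths in m; the calibration is good to about 2 mm. The wrist camera is an equidistant fisheye: a pixel r from the principal point sees the ray r / f radians off the axis. A picture is of the moment at which its call begins: read the wrist's pose just before it. get_calibration takes no time and is no camera call; for the wrist camera it gives the pose at the moment of the call.
A pose or a line that the arm cannot do raises r.PlanningError and nothing moves.
- r.sign_off(): hands the job in, once; it reports no verdict.
Trained networks look in the newest picture that a camera, given by its name, has taken for a name from the list of things; names that differ only in an ending like _2 or _b are one class to them, and where a whole thing is asked for, a point or a joint stands for the part that bears it (a point fixed in the world has none). Each returns a list of dicts, best first, with "score" (0 to 1); they miss things now and then, are a little off and sometimes report something else, mostly with a low value. They report only what shows in the picture. A call takes as long as a camera call.
- models.boxes_of(thing, camera): "at" ([x, y, z] in m, in world coordinates, good to about 4 mm: the middle of the surface that is visible of it).
- models.regions_of(thing, camera): "pixels" (480x640 bool, what is visible of it).
- models.mark_of(thing, camera): "at" ([x, y, z] in m, in world coordinates, good to about 4 mm: a listed point, or the origin of a listed thing).
Readings, each from a call of its own:
- telemetry.current_t(): time.
- telemetry.current_joints(): joint angles.
- telemetry.current_dq(): joint speeds.
- telemetry.current_joint_efforts(): joint torques, N m.
- telemetry.current_ee_pos(): TCP position.
- telemetry.current_tool_rot(): TCP orientation.
- telemetry.current_wrist_force(): force on the tool from outside, world axes, zero at the start.
- telemetry.current_torque(): the same for the moment, N m.
- telemetry.current_opening(): finger opening in m.
Only numpy, scipy, OpenCV 4.12 (cv2) and the standard library are available. Lean on these libraries where they do the work, as an engineer would, in place of code of your own. Each camera call takes 0.05 s, during which the arm holds its last target.

## Working session

There is one attempt and no reset: what is moved stays moved. The work goes in short steps, each a Python script; the robot and the scene stay as the last script left them, time stands still between calls to the robot, and variables do not carry over. Pictures are saved under pics/ and viewed, and the job is handed in when it is done.

```bash
ls; mkdir -p pics; python3 - <<'E'
from plant import r, gripper_to, inverse_kinematics, vision, models, telemetry
import cv2
for c in ["scene","top","wrist"]:
    im=vision.snapshot(c); cv2.imwrite(f"pics/a_{c}.png",im[:,:,::-1])
    k=vision.get_calibration(c); print(c,k)
    for n in ["collar_axis","arrow","chuck_axis","gear_pad"]+(["jug","mug","battery","screw_tray","bit_case","tape_roll","screwdriver"] if c=="top" else []):
        print(n,[(d["score"],d["at"]) for d in models.mark_of(n,c)][:2])
print(telemetry.current_t())
E
```

```text
pics
scene {'fx': 554.5232217872189, 'fy': 554.5232217872189, 'cx': 318.8457642771465, 'cy': 244.0284152414174, 'position': array([ 1.42853976, -0.4930103 ,  1.18956418]), 'orientation': array([-0.32043827,  0.80971869,  0.45283238, -0.19135777])}
collar_axis [(0.94, [0.6006, 0.0235, 0.1868])]
arrow [(0.98, [0.5912, 0.0451, 0.2157]), (0.43, [0.6122, -0.0139, 0.1854])]
chuck_axis [(0.87, [0.61, -0.0153, 0.1837]), (0.58, [0.4124, 0.1096, -0.0025])]
gear_pad [(0.45, [0.5738, 0.1101, 0.2245])]
top {'fx': 455.29448695845747, 'fy': 455.29448695845747, 'cx': 326.17729294425465, 'cy': 241.09581796556915, 'position': array([0.53598051, 0.02625473, 1.05526009]), 'orientation': array([-0.00582193,  0.7092464 , -0.7047262 ,  0.01722316])}
collar_axis [(0.75, [0.6, 0.0199, 0.1841]), (0.16, [0.5876, 0.0439, 0.215])]
arrow [(0.68, [0.5872, 0.0458, 0.2186]), (0.44, [0.4153, 0.1107, 0.0009])]
chuck_axis [(0.9, [0.6062, -0.0114, 0.1867])]
gear_pad [(0.62, [0.5658, 0.1095, 0.2299])]
jug [(0.85, [0.6216, 0.4115, -0.0009]), (0.56, [0.7291, 0.1005, -0.0001])]
mug []
battery [(0.57, [0.4154, 0.1133, -0.0015])]
screw_tray [(0.75, [0.7318, 0.0975, -0.0002]), (0.51, [0.4312, 0.3877, 0.0027])]
bit_case [(0.58, [0.6688, -0.3774, 0.0006]), (0.47, [0.4166, 0.116, 0.0009])]
tape_roll [(0.98, [0.422, -0.3862, 0.0032])]
screwdriver [(0.83, [0.4904, -0.0985, 0.0012])]
wrist {'fx': 371.64829954431775, 'fy': 371.64829954431775, 'cx': 321.68823084160294, 'cy': 238.7102209905933, 'position': array([0.15209576, 0.55886264, 0.38353137]), 'orientation': array([0.1014337 , 0.82372406, 0.55362401, 0.0684861 ])}
collar_axis []
arrow []
chuck_axis []
gear_pad []
1.1
```

View pics/a_scene.png

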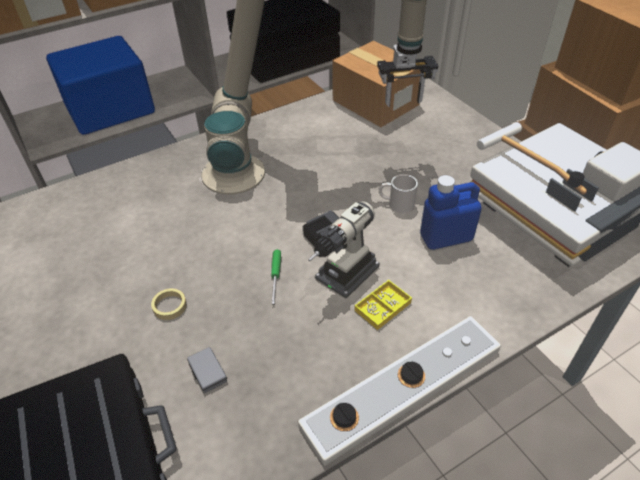

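View pics/a_top.png

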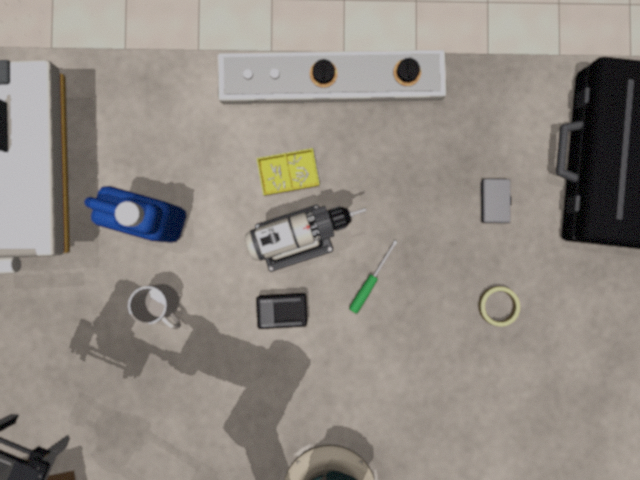

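```bash
python3 - <<'E'
import cv2
im=cv2.imread("pics/a_top.png")[150:330,240:420]
cv2.imwrite("pics/a_topz.png",cv2.resize(im,(600,600),interpolation=cv2.INTER_CUBIC))
im=cv2.imread("pics/a_scene.png")[130:310,200:420]
cv2.imwrite("pics/a_scenez.png",cv2.resize(im,(733,600),interpolation=cv2.INTER_CUBIC))
E
```

```text
(no output)
```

View zooms.

The scene view shows the driver at about (345,245), nose toward the lower left. In the top view it runs from (255,245) at the rear to (365,210) at the bit, with the battery at (282,310), the tray at (289,172) and the screwdriver at (370,280).

View pics/a_topz.png

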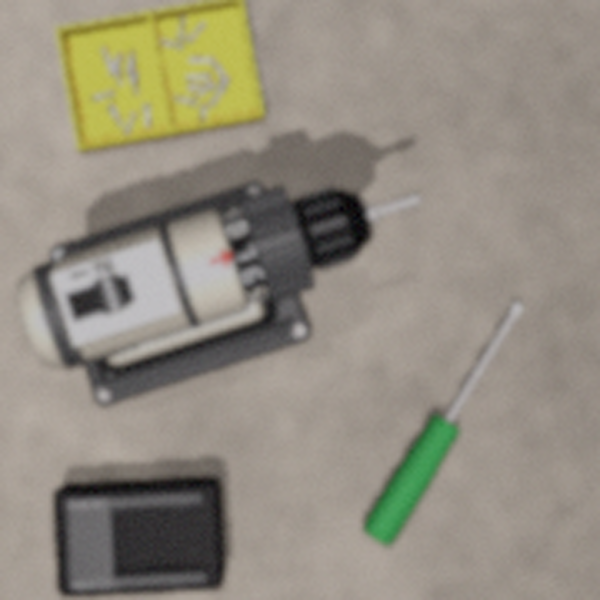

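View pics/a_scenez.png

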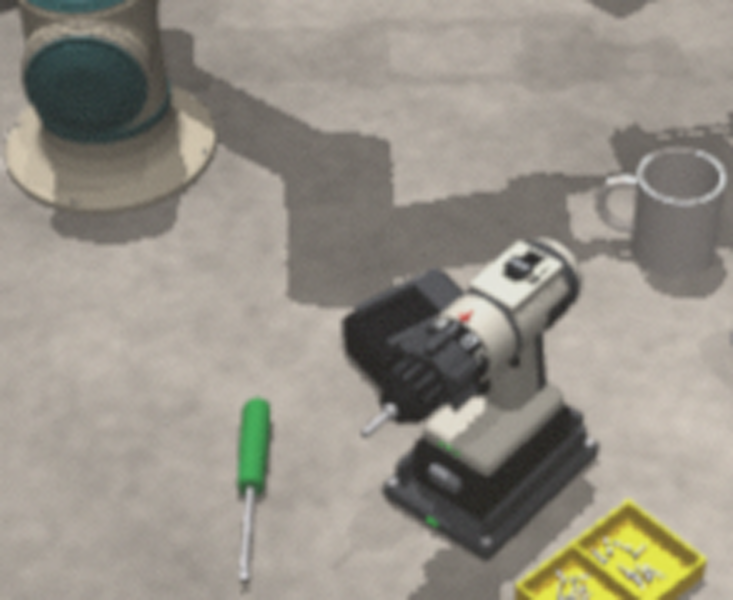

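```bash
cat > h.py <<'E'
import numpy as np, cv2
from scipy.spatial.transform import Rotation as R
from plant import r, gripper_to, inverse_kinematics, vision, models, telemetry
def q(M):
    v=R.from_matrix(M).as_quat(); return np.array([v[3],v[0],v[1],v[2]])
def frame(yaw): # collar axes as columns
    c,s=np.cos(yaw),np.sin(yaw); return np.array([[c,-s,0],[s,c,0],[0,0,1.]])
def tool(yaw,tilt,flip=False):
    """tool pointing at axis; tilt>0: hand leans to +y of collar"""
    F=frame(yaw); t=tilt
    # in collar frame: tool z = -(radial), radial=(0,sin t,cos t)
    z=np.array([0,-np.sin(t),-np.cos(t)]); y=np.array([1.,0,0]); x=np.cross(y,z)
    if flip: x,y=-x,-y
    return F@np.column_stack([x,y,z])
def snap(c,n):
    k=vision.get_calibration(c); im=vision.snapshot(c); cv2.imwrite(f"pics/{n}.png",im[:,:,::-1]); return im,k
def st(): print("t",telemetry.current_t(),"pos",np.round(telemetry.current_ee_pos(),4),"F",np.round(telemetry.current_wrist_force(),1))
E
python3 - <<'E'
from h import *
yaw=np.deg2rad(-73); C=np.array([.6,.022,.185])
k=vision.get_calibration("wrist"); qq=telemetry.current_tool_rot(); Rt=R.from_quat([qq[1],qq[2],qq[3],qq[0]])
print("cam in tool",Rt.inv().apply(k['position']-telemetry.current_ee_pos()))
o=k['orientation'];Rc=R.from_quat([o[1],o[2],o[3],o[0]]); print((Rt.inv()*Rc).as_matrix().round(2)); print(Rt.as_matrix().round(2))
for flip in (0,1):
  for t in range(-75,80,15):
    M=tool(yaw,np.deg2rad(t),flip); p=C-M[:,2]*0.006
    s=inverse_kinematics(p,q(M)); p2=C-M[:,2]*0.1; s2=inverse_kinematics(p2,q(M))
    print(flip,t,None if s is None else np.round(s,2),s2 is not None)
E
```

```text
cam in tool [-1.29042079e-04 -7.05452489e-02 -1.53041323e-01]
[[ 1.    0.    0.  ]
 [-0.    0.97  0.24]
 [-0.   -0.24  0.97]]
[[ 0.38  0.93  0.  ]
 [ 0.93 -0.38  0.  ]
 [ 0.    0.   -1.  ]]
0 -75 None False
0 -60 [-0.47  0.18  2.38  1.96  0.71 -2.52] True
0 -45 [-0.35  0.1   2.17  1.17  0.48 -1.61] True
0 -30 [-0.24  0.12  1.95  0.43  0.66 -0.83] True
0 -15 [-0.15  0.21  1.73  0.14  0.97 -0.51] True
0 0 [-0.08  0.34  1.51 -0.    1.29 -0.38] True
0 15 [-0.03  0.48  1.31 -0.08  1.6  -0.32] True
0 30 [ 0.01  0.64  1.12 -0.15  1.89 -0.3 ] True
0 45 [ 0.03  0.79  0.95 -0.22  2.16 -0.31] True
0 60 [ 0.05  0.94  0.81 -0.32  2.4  -0.36] False
0 75 [ 0.06  1.07  0.73 -0.45  2.59 -0.45] False
1 -75 [-0.57  0.44  2.58  2.24  1.23  0.1 ] False
1 -60 [-0.47  0.18  2.38  1.96  0.71  0.62] True
1 -45 [-0.35  0.1   2.17  1.17  0.48  1.53] True
1 -30 [-0.24  0.12  1.95  0.43  0.66  2.31] True
1 -15 [-0.15  0.21  1.73  0.14  0.97  2.63] True
1 0 None False
1 15 None False
1 30 None False
1 45 None False
1 60 None False
1 75 [ 0.06  1.07  0.73 -0.45  2.59  2.69] False
```

```bash
python3 - <<'E'
from h import *
yaw=np.deg2rad(-73); C=np.array([.6,.022,.185]); F=frame(yaw)
r.move_l([.217,.5,.40],vel=.3)
M=tool(yaw,0); p=C+F@[0.04,0,0.2]
r.move_to(p,q(M)); st()
im,k=snap("wrist","b_wrist")
for n in ["collar_axis","arrow","chuck_axis","gear_pad"]:
    print(n,[(d["score"],d["at"]) for d in models.mark_of(n,"wrist")][:2])
im,k=snap("top","b_top")
E
```

```text
t 4.1417 pos [ 0.6116 -0.0152  0.3852] F [-0.7  0.2 -0.3]
collar_axis [(0.76, [0.5982, 0.0225, 0.184])]
arrow [(0.95, [0.5921, 0.0479, 0.2162]), (0.69, [0.4911, -0.1029, -0.0002])]
chuck_axis [(0.57, [0.6139, -0.0104, 0.1847])]
gear_pad [(0.56, [0.5657, 0.1112, 0.2278])]
```

View pics/b_wrist.png

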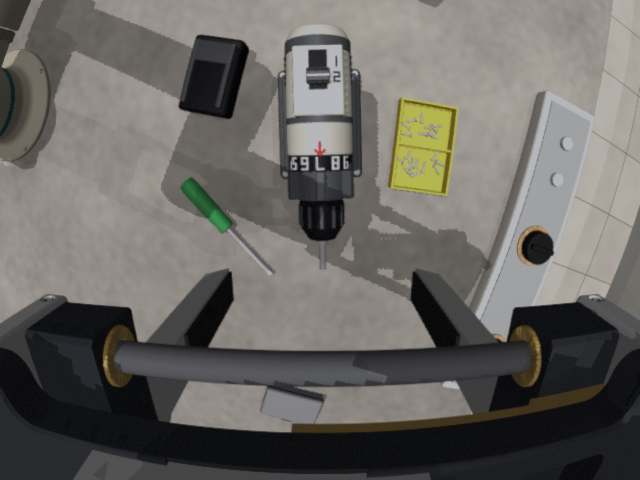

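```bash
python3 - <<'E'
import cv2
im=cv2.imread("pics/b_wrist.png")[15:215,260:380]
cv2.imwrite("pics/b_z.png",cv2.resize(im,(360,600),interpolation=cv2.INTER_CUBIC))
im=cv2.imread("pics/b_wrist.png")[130:190,280:360]
cv2.imwrite("pics/b_z2.png",cv2.resize(im,(800,600),interpolation=cv2.INTER_CUBIC))
E
```

```text
(no output)
```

View pics/b_z.png

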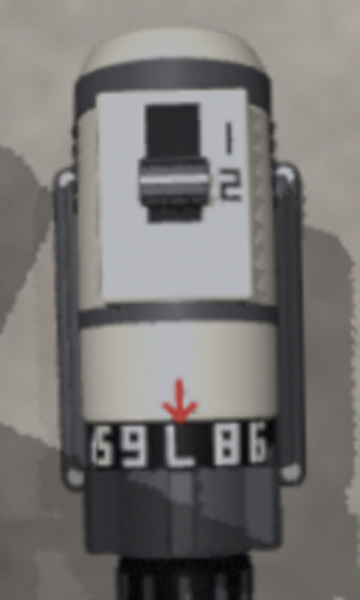

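View pics/b_z2.png

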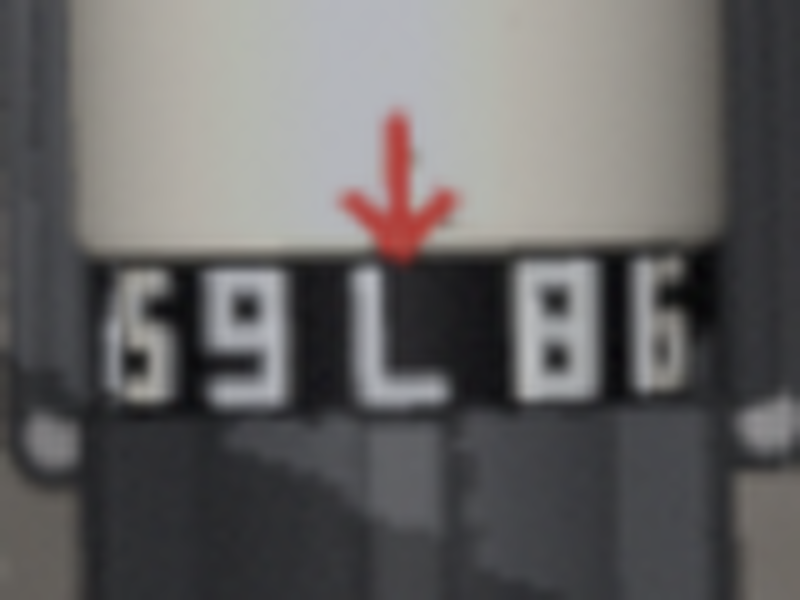

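```bash
cat >> h.py <<'E'
def px2w(k,u,v,z,fish=True):
    x,y=(u-k['cx'])/k['fx'],(v-k['cy'])/k['fy']
    if fish:
        t=np.hypot(x,y); d=np.array([x/t*np.sin(t),y/t*np.sin(t),np.cos(t)])
    else: d=np.array([x,y,1.])
    o=k['orientation']; d=R.from_quat([o[1],o[2],o[3],o[0]]).apply(d); p=k['position']
    return p+d*(z-p[2])/d[2]
E
python3 - <<'E'
from h import *
k=vision.get_calibration("wrist")
P={}
for n,u,v,z in [("arrow",320.2,156.2,.216),("bit",323,268,.185),("chuckfront",322,238,.185),("pad",318.7,76.5,.224)]:
    P[n]=px2w(k,u,v,z); print(n,P[n].round(4))
k=vision.get_calibration("top")
# top crop 240,150 scale 600/180
for n,u,v,z in [("arrow",234,256,.216),("bit",419,200,.185),("pad",115,295,.224)]:
    w=px2w(k,240+u*.3,150+v*.3,z,False); print("top",n,w.round(4))
for a,b in [("pad","arrow"),("arrow","bit"),("pad","bit")]:
    d=P[b]-P[a]; print(a,b,np.rad2deg(np.arctan2(d[1],d[0])),np.hypot(*d[:2]))
E
```

```text
arrow [0.5918 0.0439 0.216 ]
bit [ 0.6269 -0.0615  0.185 ]
chuckfront [ 0.6169 -0.0322  0.185 ]
pad [0.5706 0.1089 0.224 ]
top arrow [0.5896 0.0425 0.216 ]
top bit [ 0.6246 -0.0632  0.185 ]
top pad [0.5672 0.1072 0.224 ]
pad arrow -71.90108986658336 0.06830547296517016
arrow bit -71.57604108244944 0.11113985695197218
pad bit -71.69977009417417 0.17944464912479333
```

```bash
cat >> h.py <<'E'
yaw=np.deg2rad(-71.6); F=frame(yaw); C=np.array([.5995,.0195,.185]); PAD=np.array([.5700,.1087,.224])
E
python3 - <<'E'
from h import *
M=tool(yaw,0); nz=r.nose_length; print(nz)
s=PAD+F@[0.027,0,0]; s[2]=.2195+nz
gripper_to(0.0)
r.move_to(s+[0,0,.05],q(M))
print("guard",r.move_l(s,vel=.06,guard=4)); st()
snap("wrist","c_wrist0")
p=telemetry.current_ee_pos()
print("guard",r.move_l(p-F@[0.032,0,0],vel=.03,guard=12)); st()
print((F.T@(telemetry.current_ee_pos()-p)).round(4))
snap("wrist","c_wrist1"); snap("scene","c_scene")
E
```

```text
0.025
guard False
t 7.45 pos [0.5788 0.0831 0.2449] F [-0.1  0.3 -0.1]
guard True
t 8.4833 pos [0.5701 0.1085 0.2445] F [ 0.9 -0.5  1.9]
[-0.0268 -0.0004 -0.0005]
```

View pics/c_wrist1.png

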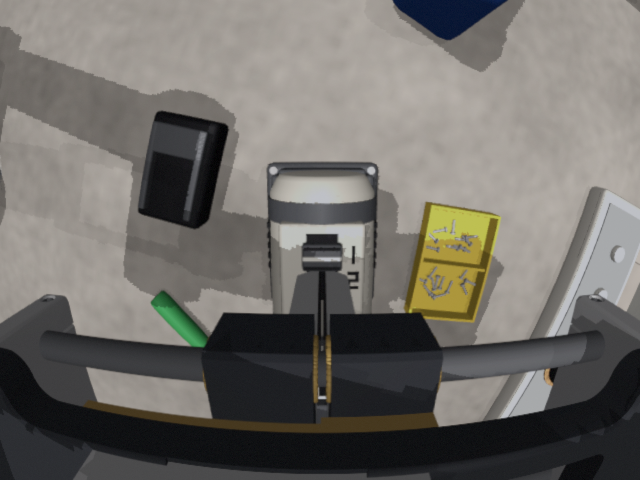

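```bash
python3 - <<'E'
from h import *
M=tool(yaw,0)
p=telemetry.current_ee_pos()
r.move_l(p+F@[0.006,0,0],vel=.05)
r.move_l(C+F@[0.03,0,0.13],vel=.2); st()
im,k=snap("wrist","d_wrist")
cv2.imwrite("pics/d_z.png",cv2.resize(im[20:220,240:400,::-1],(640,800))[:600])
print([(d["score"],d["at"]) for d in models.mark_of("gear_pad","wrist")][:2])
E
```

```text
t 9.675 pos [ 0.6084 -0.0084  0.3143] F [ 0.1 -0.3  0.3]
[(0.72, [0.5636, 0.1241, 0.2248])]
```

View pics/d_z.png

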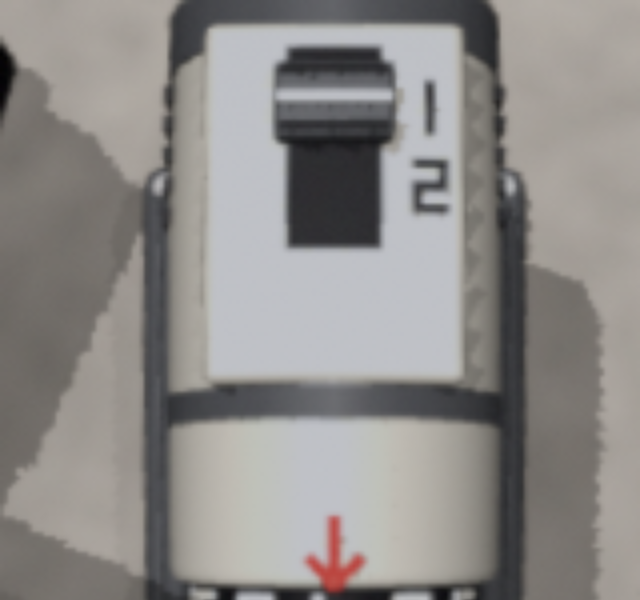

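```bash
python3 - <<'E'
from h import *
k=vision.get_calibration("wrist")
a=px2w(k,240+335/4,20+590/4,.216);b=px2w(k,240+335/4,20+95/4,.224)
print(a,b,(F.T@(b-a)), F.T@(C-a))
E
```

```text
[0.59110529 0.04548761 0.216     ] [0.56474857 0.12411829 0.224     ] [-0.08293024 -0.00018955  0.008     ] [ 0.0273088  -0.00023742 -0.031     ]
```

```bash
cat >> h.py <<'E'
def gp(tilt): 
    M=tool(yaw,np.deg2rad(tilt)); return C-M[:,2]*0.006, q(M)
def turn(a,b,step=15,T=0.5,verbose=True):
    n=int(np.ceil(abs(b-a)/step)); ts=np.linspace(a,b,n+1)
    for t0,t in zip(ts,ts[1:]):
        p,o=gp(t); d=np.linalg.norm(p-gp(t0)[0])
        r.move_l(p,o,vel=d/T)
        if verbose: print(round(t,1),np.round(telemetry.current_wrist_force(),1),np.round(telemetry.current_torque(),2),round(telemetry.current_opening(),4))
E
python3 - <<'E'
from h import *
for t in (0,15,30,45,60,66): print(t,inverse_kinematics(*gp(t)) is not None,end=" ")
p,o=gp(0)
gripper_to(.094)
r.move_to(p+[0,0,.08],o)
print(r.move_l(p,o,vel=.1,guard=6)); st()
gripper_to(.05,15); print(telemetry.current_opening()); st()
snap("wrist","e0")
turn(0,60); st()
snap("wrist","e1"); snap("scene","e1s")
E
```

```text
0 True 15 True 30 True 45 True 60 True 66 True False
t 12.5 pos [0.6002 0.0194 0.1918] F [0.4 0.3 0.5]
0.06080530081259294
t 13.1167 pos [0.5997 0.0196 0.1911] F [0.1 0.7 0.9]
15.0 [ 0.1 -0.2  2.2] [-0.07  0.08 -0.11] 0.0609
30.0 [0.6 0.2 2.9] [-0.06 -0.03 -0.03] 0.0606
45.0 [2.7 1.  4.3] [-0.01 -0.06 -0.1 ] 0.0609
60.0 [3.7 2.2 4.6] [-0.03 -0.11 -0.1 ] 0.061
t 15.7667 pos [0.6047 0.0212 0.1881] F [3.7 2.2 4.6]
```

View pics/e1.png

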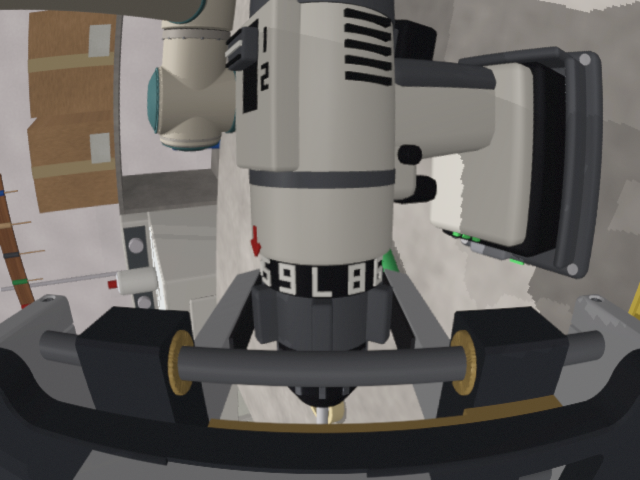

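View pics/e1s.png

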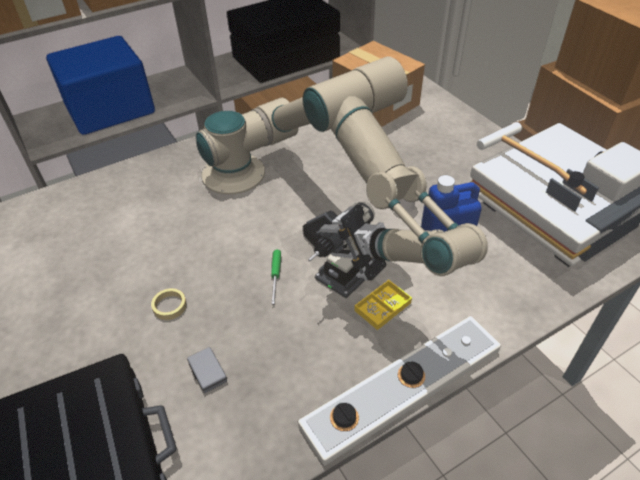

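The collar followed the hand, and 5 now sits at the arrow (255,255). The jug and tray haven't moved. I'll do the second 60° stroke.

```bash
python3 - <<'E'
from h import *
gripper_to(.094); st()
turn(60,0,20,.5)
gripper_to(.05,15); print(telemetry.current_opening()); st()
snap("wrist","f0")
turn(0,60); st()
snap("wrist","f1")
gripper_to(.094)
turn(60,0,20,.5)
p,o=gp(0)
r.move_l(p+F@[0.04,0,.14],vel=.15); st()
im,k=snap("wrist","g_wrist"); snap("top","g_top"); snap("scene","g_scene")
cv2.imwrite("pics/g_z.png",cv2.resize(im[20:220,240:400,::-1],(480,600)))
E
```

```text
t 16.5583 pos [0.6044 0.0211 0.188 ] F [ 0.2  0.5 -0.1]
40.0 [ 0.6  0.5 -0.5] [-0.   -0.29 -0.01] 0.0939
20.0 [ 0.5 -0.3 -0.2] [-0.02 -0.11  0.03] 0.0942
0.0 [-0.7  0.3 -0.4] [-0.07  0.07 -0.03] 0.0939
0.06135375231338333
t 19.125 pos [0.5997 0.0196 0.1907] F [ 1.1  0.6 -2. ]
15.0 [ 0.5  1.  -1.2] [ 0.08 -0.04 -0.12] 0.0612
30.0 [ 0.7 -0.  -1. ] [ 0.08 -0.18 -0.13] 0.0608
45.0 [-0.1  1.3 -0.1] [ 0.11 -0.24 -0.27] 0.0608
60.0 [-0.2  1.6 -0.3] [ 0.12 -0.32 -0.35] 0.0607
t 21.775 pos [0.6044 0.0212 0.188 ] F [-0.2  1.6 -0.3]
40.0 [-0.4 -0.3  0.3] [ 0.03 -0.24  0.01] 0.0938
20.0 [-0.3  0.5 -0. ] [-0.03 -0.09 -0.  ] 0.0942
0.0 [0.5 0.1 0.2] [-0.02  0.03 -0.02] 0.0941
t 25.5833 pos [ 0.6118 -0.0182  0.3299] F [ 0.7  0.  -0.3]
```

View pics/g_z.png

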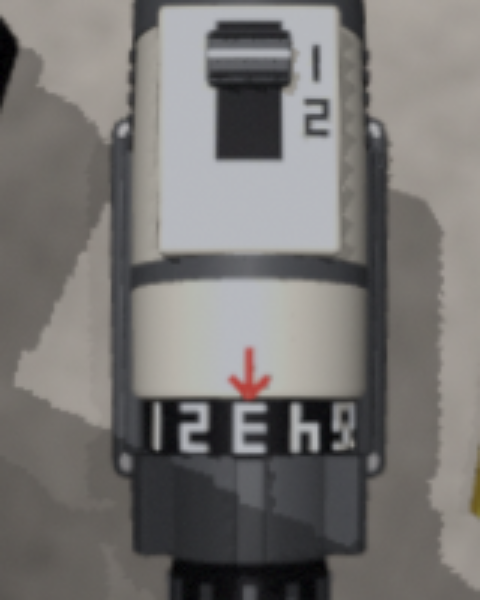

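View pics/g_scene.png

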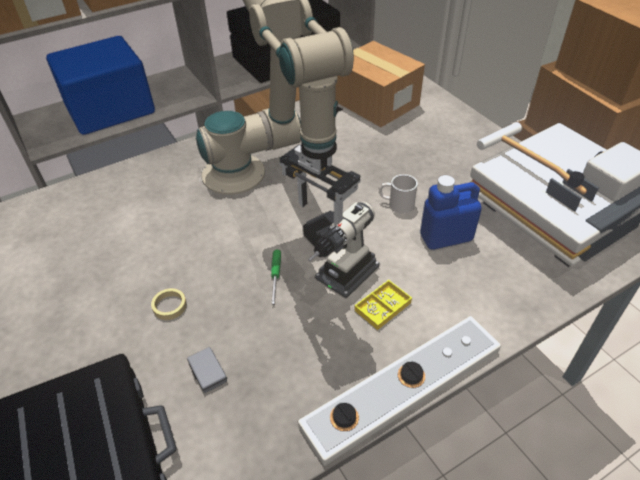

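The numerals at the band now read 3 at the arrow tip (250,400 in the zoom), with a rib centred below it. The gear pad is beside 1, and every bystander looks unmoved in the scene view.

```bash
python3 - <<'E'
from h import *
r.hold(.3); st(); r.sign_off()
E
```

```text
t 26.0333 pos [ 0.612  -0.0184  0.3309] F [ 0.6 -0.6 -0.1]
the job is handed in; nothing more can be done
```

The driver is set: the gear slide is at 1 and the clutch collar has 3 at the red arrow. I handed the job in at about 26 s of the 53 s allowed; no verdict is reported.

- **Gear slide:** I pushed it back with the closed fingertips until the force guard stopped the arm. The picture showed about 14.6 mm of travel against a nominal 14 mm, with the pad beside 1 and the slot gap matching the rear stop.
- **Clutch collar:** It started at 7. I gripped the ribs from above and turned it in two 60° strokes, 7 to 5 and then 5 to 3. The last wrist picture shows 3 in line with the arrow and a rib straight up.
- **Rest of the scene:** The hand was clear of everything with the force reading near zero. In the last scene picture the other things on the table look unmoved, though I compared that by eye and not by measurement. I planned the motions to stay well clear of the trigger but did not measure its position.

No check failed. The detectors' position for the collar differed by about 4 mm along the spindle from my own pixel measurement. I used a point in between, and the grip held.

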